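# Index the reflector arm one hole to the green tag

### The job

On the survey bench, hook a fingertip under the pull ring of the spring index pin, lift the pin out of its hole, swing the yellow reflector arm one hole over to the green tag, and let the pin drop fully home in that hole. Do not grip the ring, do not swing the arm past the green tag or over to the red one, and leave everything else on the bench where it stands.

Things in the scene. Friction and masses are not known exactly. Their poses are not given: they have to be found in the camera images.
- stand: fixed index stand; origin on the table under its middle hole; the arm's vertical pivot is 170 mm from there along the stand's +x (away from the robot). Blue base plate 360 x 470 x 12 mm, reaching 80 mm to -x. On it a steel sector (top at z 30 mm, out to 232 mm from the pivot) with five holes on a 170 mm radius at arm angles -36, -18, 0, 18, 36 degrees (53 mm apart)
- swing_arm (a joint): angle of the yellow arm about the pivot, rad. 0 = middle hole, where it starts (play 0.01), arm pointing along the stand's -x; positive = counter-clockwise from above. Locked while the pin is in a hole; pin out, it turns with light friction (1 N at the ring) and stays where left. A reflector on its hub stands 160 mm high.
- index_pin (a joint): height of the spring pin, m: 0 = fully seated, 0.012 = nose level with the sector's top, 0.024 = upper stop. Slides straight up in the arm 170 mm from the pivot; a spring pushes it down, 4.5 N at 0, 6.5 N at 0.016. Round nose 11 mm across in a 14 mm hole: it drops home when the arm is within about 3 mm of the hole; between holes it rides on the sector.
- ring_bar (a point): middle of the orange round bar (10 mm thick, 52 mm long) under the top of the D-shaped pull ring on the pin: hook under this; 124.5 mm above the table, pin down. y runs along the bar, x points level from ring to pivot, square to the ring's opening; turns with the arm. Opening below the bar: 58 mm wide, 45 mm high; side bars 7 mm.
- liner: the same orange bar, origin at its middle. Shut fingers, or one finger, go under it along its x axis leaning about 30 to 45 degrees from vertical: tips pointing down and towards the pivot, gripper leaning out over the sector. The ring's 7 mm lower crossbar lies 54 mm under this point (centre).
- strap: the orange strap on top of the liner, 13 mm wide (x), 56 mm long (y), 5 mm thick, 1.5 to 6.5 mm above the liner's axis; not to be gripped. Origin at the liner's middle
- pointer (a point): white nose at the outer end of the yellow arm, 212 mm from the pivot, 40 mm above the table
- green_tag: green disc, 18 mm across, 6 mm high, fixed on the sector's rim 222 mm from the pivot, in line with the hole next to the starting one, on one side or the other; origin at its underside (30 mm above the table). The arm must end pointing at it (pointer 10 to 11 mm from its origin seen from above).
- red_tag: the same disc in red, at the hole on the opposite side of the start
- mini_prism_mid (a point): black spare mini prism, a puck 48 mm across and 42 mm high, standing on the table; point at its middle. Not to be moved.
- screw_jar_mid (a point): screw jar 48 mm across, 60 mm high, standing on the blue base plate in front of the sector's end; point at its middle. Not to be moved.
- battery_mid (a point): grey battery pack 42 x 72 x 30 mm, lying on the blue base plate in front of the sector's end; point at its middle. Not to be moved.
- driver_mid (a point): blue-handled screwdriver lying on the table; point at its middle. Not to be moved.
- spanner_mid (a point): steel wrench lying on the table; point at its middle. Not to be moved.
- cleaner_can_mid (a point): white can 54 mm across, 150 mm high; point at its middle. Not to be moved.
- pencil_mug_mid (a point): blue mug 76 mm across, 90 mm high; point at its middle. Not to be moved.

How it is judged:
By the outcome, as a careful person would: the job done as asked, in the order asked, and still so for the second after the job is handed in, with the robot touching nothing.
It also fails if it takes over 40 s, if anything falls off the work surface, if the arm or the gripper's body presses on something with over 40 N, if the wrist force passes 120 N, or if a joint passes its speed limit or range.

### The arm

A 7-joint arm with a two-finger parallel gripper is mounted at the origin on the work surface. World frame = base frame: x ahead of the robot, y to its left, z up, the work surface at z = 0. Lengths are in m, angles in rad, forces in N, time in s.
With the tool pointing down it reaches from about 0.425 to 0.825 m from the base axis. Payload 3.6 kg.
Tool frame: the origin (TCP) lies where the fingers leave the gripper's body, on its centre line; the fingertips stand 73 mm ahead of it and the grasp point (between the pads) lies 54 mm ahead of it; z points along the fingers, y is the line along which they close (so a half turn about z gives the same grasp; the last joint's range is limited). The gripper opens to 85 mm and grips with 20 to 120 N. Pads are 22 mm wide; open, the fingers measure 114 mm over their backs; the gripper's body (76 mm by 85 mm) begins 54 mm behind the grasp point. The pads swing forward as they close: fully open they stand 13 mm farther back than shut.
Start: joints at [1.153, 0.615, -0.013, 1.423, 0.008, 1.103, -0.04], TCP at [0.248, -0.601, 0.304] pointing down, gripper open.
Joint ranges: [-3.12, 3.12], [-0.3, 2.06], [-1.34, 1.32], [0.26, 2.42], [-1.36, 4.5], [0.01, 1.98], [-2.84, 2.84]. Speed limits (rad/s): [2.79, 2.79, 3.14, 3.14, 3.14, 3.14, 3.14].

### API

Orientations are given as a unit quaternion [x, y, z, w].
In Python, from station import arm, snapshot, camera_info, ticket gives the robot as it stands. Calls block until the motion is done:
- arm.movep(position, orientation): joint-space move of the TCP to a pose.
- arm.line_to(position, velocity=0.15, ori=None): straight line of the TCP; ori=None keeps the orientation; velocity is the mean speed in m/s.
- arm.move_j(angles): joint-space move.
- arm.move_gripper(opening, effort=None): opening from 0.0 (shut) to 1.0 (fully open); effort is the grip in N (None keeps the last); returns when the fingers have stopped.
- arm.pause(seconds).
- arm.ik(position, orientation): joint angles nearest the present ones, or None.
- snapshot(name): name is "scene" or "top"; returns the picture (400x640x3 uint8, blue, green, red); there is no depth.
- camera_info(name): a dict with "fx", "fy", "cx", "cy" (pixels), "R" (3x3) and "t" (3): a world point X has camera coordinates R X + t. Camera axes: x right, y down, z forward; pixel columns grow to the right and rows downward; lengths in m; the calibration is good to about 2 mm. A picture is of the moment at which its call begins. camera_info takes no time and is no camera call.
A pose or a line that the arm cannot do raises arm.MotionError and nothing moves.
- ticket.finish_job(): hands the job in; it is judged then, once.
Readings, each from a call of its own:
- arm.read_time(): time.
- arm.read_joint_positions(): joint angles.
- arm.read_dq(): joint speeds.
- arm.read_effort(): joint torques, N m.
- arm.read_tool_pos(): TCP position.
- arm.read_eef_rot(): TCP orientation.
- arm.read_ft_force(): force on the tool from outside, world axes, zero at the start.
- arm.read_wrist_torque(): the same for the moment, N m.
- arm.read_opening(): opening from 0.0 (shut) to 1.0 (fully open).
- arm.read_finger_force(): force on a finger pad.
Only numpy, scipy, OpenCV 4.12 (cv2) and the standard library are available. Lean on these libraries where they do the work, as an engineer would, in place of code of your own. Each camera call takes 0.05 s, during which the arm holds its last target. There are 200 camera calls.

## Working session

There is one attempt and no reset: what is moved stays moved. The work goes in short steps, each a Python script; the robot and the scene stay as the last script left them, time stands still between calls to the robot, and variables do not carry over. Pictures are saved under pics/ and viewed, at most 10 in all, crops included, and the job is handed in when it is done.

```bash
mkdir -p pics
python3 - <<'E'
from station import arm, snapshot, camera_info
import cv2
for n in("scene","top"):
    cv2.imwrite(f"pics/{n}0.png",snapshot(n)); c=camera_info(n); print(n,c)
print(arm.read_time(),arm.read_eef_rot())
E
```

```text
scene {'fx': 429.6323189115743, 'fy': 429.6323189115743, 'cx': 310.9023594371005, 'cy': 200.22348068626354, 'R': array([[-0.33528258,  0.94198892,  0.01557133],
       [ 0.71934496,  0.26663999, -0.64144053],
       [-0.60838181, -0.20386267, -0.76701472]]), 't': array([ 0.19749221, -0.33164914,  1.62334404])}
top {'fx': 411.22499193868333, 'fy': 411.22499193868333, 'cx': 321.6410335645125, 'cy': 197.2273030607181, 'R': array([[-0.01018857, -0.9999466 ,  0.00172933],
       [-0.9981078 ,  0.01006493, -0.06065907],
       [ 0.06063842, -0.00234408, -0.99815705]]), 't': array([-0.01789721,  0.53410041,  1.41802621])}
0.1 [ 9.80869324e-01  1.94663795e-01 -2.35166990e-04 -1.14941085e-03]
```

View pics/scene0.png

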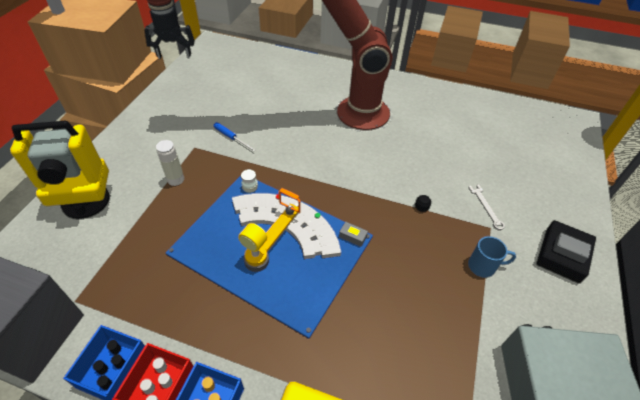

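View pics/top0.png

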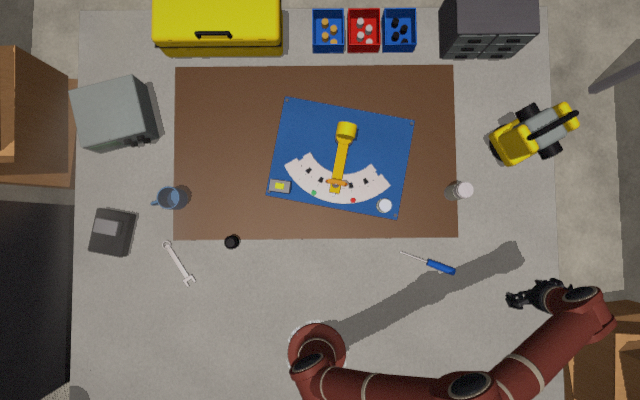

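The top view shows the stand near (340,155), with the green tag at about (313,192), the red tag at (353,200) and the ring at (338,183). I'll enlarge both views.

Run:
```python
import cv2
t=cv2.imread("pics/top0.png")[90:225,260:420]; s=cv2.imread("pics/scene0.png")[170:275,220:380]
cv2.imwrite("pics/t1.png",cv2.resize(t,None,fx=4.4,fy=4.4,interpolation=cv2.INTER_CUBIC)[:, :])
cv2.imwrite("pics/s1.png",cv2.resize(s,None,fx=5,fy=5,interpolation=cv2.INTER_CUBIC))
```

```text
(no output)
```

View pics/t1.png

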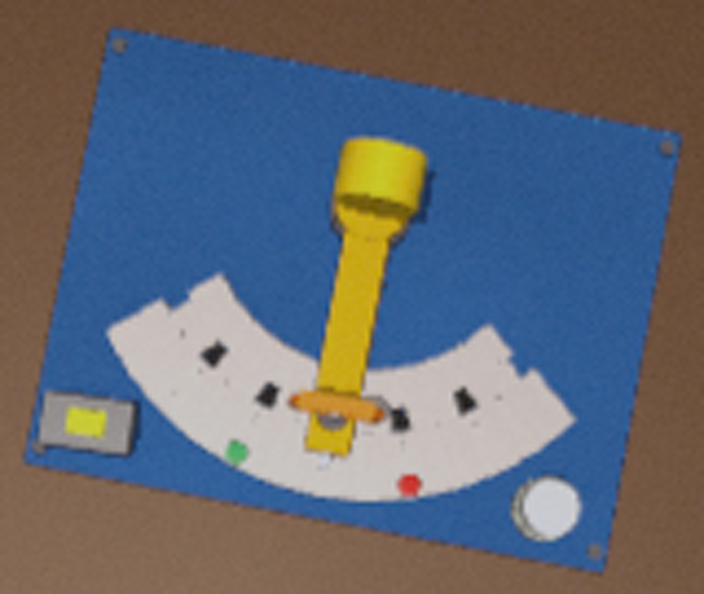

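View pics/s1.png

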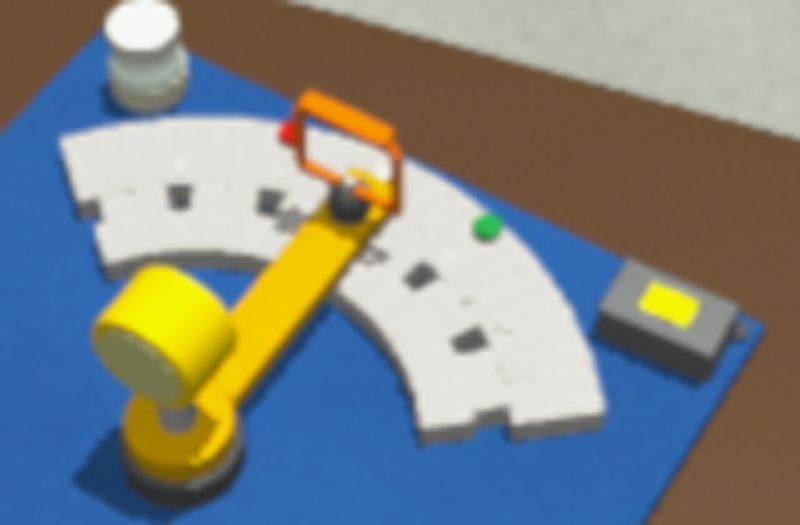

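The green tag is to the left of the ring (+y side), so the swing is -18°. I'll fit the stand pose using the plate corners, tags and bar.

```bash
cat > h.py <<'E'
import numpy as np, cv2
from scipy.optimize import least_squares
from scipy.spatial.transform import Rotation as Rot
from station import arm, snapshot, camera_info, ticket
C={n:camera_info(n) for n in("scene","top")}
def proj(n,X):
    c=C[n]; p=np.asarray(X)@np.array(c["R"]).T+c["t"]
    return np.c_[c["fx"]*p[:,0]/p[:,2]+c["cx"],c["fy"]*p[:,1]/p[:,2]+c["cy"]]
def world(P,s): # stand->world, P=(x,y,yaw)
    s=np.atleast_2d(s); c,n=np.cos(P[2]),np.sin(P[2])
    return np.c_[P[0]+c*s[:,0]-n*s[:,1],P[1]+n*s[:,0]+c*s[:,1],s[:,2]]
def at(r,th,z,y=0): # arm-frame point: r from pivot, arm angle th, y along bar
    return [.17-r*np.cos(th)-y*np.sin(th), -r*np.sin(th)+y*np.cos(th), z]
L=.052/2
def tool(P,th,s,gap,dz=0,lean=np.radians(42),bar=.1245,dy=0,off=(0,0)):
    """TCP pose: tips s past the bar, gap below it, lifted dz, with arm angle th"""
    a=P[2]+th; xh=np.array([np.cos(a),np.sin(a),0]); yh=np.array([-np.sin(a),np.cos(a),0]); zh=np.array([0,0,1.])
    d=np.sin(lean)*xh-np.cos(lean)*zh; n=np.cos(lean)*xh+np.sin(lean)*zh
    O=world(P,at(.17,th,bar))[0]
    p=O-n*(.016+gap)+d*(s-.073)+zh*dz+yh*dy
    M=np.c_[np.cross(yh,d),yh,d]
    return p,M
E
python3 - <<'E'
from h import *
g=np.radians(-18); r=-g
S=np.array([[.28,.235,.012],[.28,-.235,.012],[-.08,-.235,.012],[-.08,.235,.012],at(.222,g,.036),at(.222,r,.036),at(.17,0,.131)])
T=(np.array([[110,28],[682,132],[603,573],[25,463],[237,452],[409,485],[337,405]])+.5)/4.4-.5+[260,90]
S2=np.array([at(.222,g,.036),at(.17,0,.131,.028),at(.17,0,.131,-.028)])
T2=(np.array([[487,226],[396,138],[306,96]])+.5)/5-.5+[220,170]
f=lambda P:np.r_[proj("top",world(P,S))-T,proj("scene",world(P,S2))-T2].ravel()
o=least_squares(f,[.5,0,0],loss="soft_l1"); P=o.x
print(P,np.round(f(P).reshape(-1,2),1).tolist()); np.save("P.npy",P)
print("bar",world(P,at(.17,0,.1245)))
for th in(0,g):
  for s in(-.15,-.05,.022):
   for fl in(0,np.pi):
    p,M=tool(P,th,s,.005); q=(Rot.from_matrix(M)*Rot.from_euler("z",fl)).as_quat()
    j=arm.ik(p,q); print(th,s,fl,p.round(3),None if j is None else np.round(j,2))
E
```

```text
[ 0.57650097 -0.07023314 -0.19664397] [[-0.3, -0.4], [0.1, 0.2], [0.3, 0.1], [-0.6, 0.2], [-0.1, 0.1], [-0.0, -0.0], [-0.0, 0.0], [0.2, -0.3], [-1.0, -0.1], [-0.1, 0.3]]
bar [[ 0.57650097 -0.07023314  0.1245    ]]
0 -0.15 0 [ 0.415 -0.038  0.276] None
0 -0.15 3.141592653589793 [ 0.415 -0.038  0.276] None
0 -0.05 0 [ 0.48  -0.051  0.202] None
0 -0.05 3.141592653589793 [ 0.48  -0.051  0.202] None
0 0.022 0 [ 0.528 -0.061  0.148] [ 0.72  0.97 -1.15  2.36  2.2   1.11 -0.54]
0 0.022 3.141592653589793 [ 0.528 -0.061  0.148] [ 0.53  0.78 -0.77  2.36  2.38  0.86  2.31]
-0.3141592653589793 -0.15 0 [0.451 0.06  0.276] [ 0.31  0.51 -1.11  2.33  1.53  1.11 -0.79]
-0.3141592653589793 -0.15 3.141592653589793 [0.451 0.06  0.276] [-1.14  0.44  0.93  2.36  1.63  0.18  2.27]
-0.3141592653589793 -0.05 0 [0.51  0.028 0.202] [ 0.39  0.81 -1.15  2.29  1.78  1.3  -0.83]
-0.3141592653589793 -0.05 3.141592653589793 [0.51  0.028 0.202] [-0.32  0.53 -0.01  2.31  1.96  0.58  1.99]
-0.3141592653589793 0.022 0 [0.552 0.004 0.148] [ 0.45  1.   -1.15  2.23  1.93  1.38 -0.78]
-0.3141592653589793 0.022 3.141592653589793 [0.552 0.004 0.148] [-0.1   0.68 -0.2   2.25  2.09  0.7   1.96]
```

Run:
```python
from h import *
P=np.load("P.npy"); g=np.radians(-18)
for lean in(30,34,38):
  for fl in(0,np.pi):
    for th,s,gap,dz in((0,-.05,.005,0),(0,-.03,.005,0),(0,-.015,.005,0),(0,-.02,.005,.06),(0,.024,.005,0),(0,.024,0,.018),(g,.024,0,.018),(g,-.03,.005,0)):
      p,M=tool(P,th,s,gap,dz,np.radians(lean)); q=(Rot.from_matrix(M)*Rot.from_euler("z",fl)).as_quat()
      j=arm.ik(p,q); print(lean,round(fl),round(th,1),s,dz,p.round(3),None if j is None else np.round(j,2))
```

```text
30 0 0 -0.05 0 [ 0.498 -0.055  0.221] [ 0.78  0.67 -1.15  2.26  1.66  0.75 -0.17]
30 0 0 -0.03 0 [ 0.508 -0.057  0.203] [ 0.77  0.74 -1.15  2.25  1.72  0.79 -0.2 ]
30 0 0 -0.015 0 [ 0.516 -0.058  0.19 ] [ 0.76  0.78 -1.15  2.24  1.75  0.82 -0.22]
30 0 0 -0.02 0.06 [ 0.513 -0.058  0.255] [ 0.07  0.37 -0.05  2.2   1.06  0.12  0.37]
30 0 0 0.024 0 [ 0.535 -0.062  0.156] [ 0.74  0.89 -1.15  2.22  1.84  0.9  -0.24]
30 0 0 0.024 0.018 [ 0.539 -0.063  0.177] [ 0.75  0.84 -1.15  2.19  1.77  0.86 -0.18]
30 0 -0.3 0.024 0.018 [ 0.561 -0.002  0.177] [-0.47  0.62  0.45  2.13  1.28  0.06 -0.36]
30 0 -0.3 -0.03 0 [0.534 0.014 0.203] [-0.47  0.53  0.37  2.17  1.18  0.15 -0.27]
30 3 0 -0.05 0 [ 0.498 -0.055  0.221] [ 0.04  0.42 -0.02  2.28  2.23  0.12  2.34]
30 3 0 -0.03 0 [ 0.508 -0.057  0.203] [ 0.04  0.47 -0.02  2.27  2.46  0.14  2.1 ]
30 3 0 -0.015 0 [ 0.516 -0.058  0.19 ] [ 0.18  0.51 -0.2   2.26  2.21  0.23  2.37]
30 3 0 -0.02 0.06 [ 0.513 -0.058  0.255] [-0.16  0.38  0.26  2.21 -0.45  0.06 -1.27]
30 3 0 0.024 0 [ 0.535 -0.062  0.156] [ 0.18  0.6  -0.2   2.23  2.39  0.28  2.21]
30 3 0 0.024 0.
[... 2219 characters left out ...]
3 -1.15  2.24  1.75  1.23 -0.73]
38 3 0 -0.05 0 [ 0.486 -0.052  0.208] [ 0.42  0.51 -0.58  2.39  2.3   0.54  2.27]
38 3 0 -0.03 0 [ 0.498 -0.055  0.193] [ 0.42  0.56 -0.58  2.38  2.33  0.57  2.26]
38 3 0 -0.015 0 [ 0.507 -0.056  0.181] [ 0.42  0.6  -0.58  2.36  2.35  0.6   2.26]
38 3 0 -0.02 0.06 [ 0.504 -0.056  0.245] [ 0.31  0.41 -0.39  2.31  2.23  0.35  2.35]
38 3 0 0.024 0 [ 0.531 -0.061  0.15 ] [ 0.42  0.7  -0.58  2.32  2.39  0.65  2.26]
38 3 0 0.024 0.018 [ 0.535 -0.062  0.171] [ 0.43  0.64 -0.58  2.3   2.33  0.59  2.32]
38 3 -0.3 0.024 0.018 [0.558 0.001 0.171] [-0.33  0.62  0.17  2.2   2.08  0.37  1.96]
38 3 -0.3 -0.03 0 [0.525 0.019 0.193] [-0.39  0.55  0.17  2.26  1.97  0.39  2.02]
```

```bash
cat >> h.py <<'E'
LEAN=np.radians(36)
def pose(P,th,s,gap,dz=0,**k):
    p,M=tool(P,th,s,gap,dz,LEAN,**k); return p,Rot.from_matrix(M).as_quat()
E
python3 - <<'E'
from h import *
P=np.load("P.npy")
arm.move_gripper(0.0)
p,q=pose(P,0,-.02,.005,.07); j1=np.array(arm.ik(p,q)); j0=np.array(arm.read_joint_positions()); print(p,j1.round(2))
for k in(.33,.66,1):
    arm.move_j(list(j0+k*(j1-j0))); t=np.array(arm.read_tool_pos()); print(t.round(3),arm.read_time())
    if t[2]<.24: break
cv2.imwrite("pics/a.png",cv2.resize(snapshot("scene")[100:275,180:400],None,fx=3.4,fy=3.4,interpolation=cv2.INTER_CUBIC))
print(arm.read_ft_force(),arm.read_opening())
E
```

```text
[ 0.5062285  -0.05623356  0.25739509] [ 0.8   0.59 -1.15  2.26  1.73  0.7  -0.23]
[ 0.352 -0.473  0.246] 1.5583
[ 0.462 -0.311  0.233] 2.3667
[-0.19767322 -0.6974056  -0.10013946] 0.0006293881407954772
```

View pics/a.png

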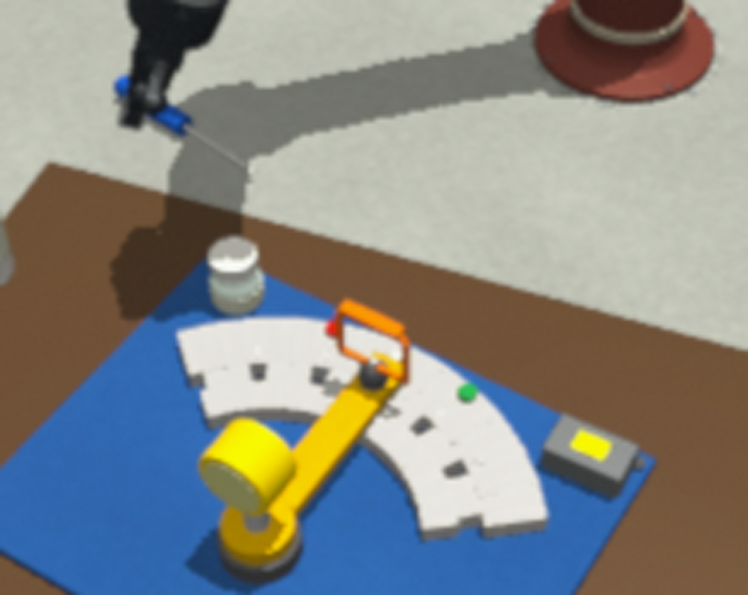

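The fingers hang above the driver, short of the jar, and everything else is clear. I'll raise the tool and go on to the pre-pose, then down in front of the ring.

Run:
```python
from h import *
P=np.load("P.npy")
p,q=pose(P,0,-.02,.005,.07)
t=np.array(arm.read_tool_pos()); arm.line_to(list(t+[0,.05,.05]),.2)
j=arm.ik(p,q); print(np.round(j,2))
arm.movep(list(p),list(q)); print(arm.read_time(),np.round(arm.read_joint_positions(),2))
p,q=pose(P,0,-.02,.005,0); arm.line_to(list(p),.15,list(q))
print(p,arm.read_tool_pos(),arm.read_ft_force(),arm.read_time())
a=cv2.resize(snapshot("scene")[165:245,240:350],None,fx=5,fy=5,interpolation=cv2.INTER_CUBIC)
b=cv2.resize(snapshot("top")[140:220,295:405],None,fx=5,fy=5,interpolation=cv2.INTER_CUBIC)
cv2.imwrite("pics/b.png",cv2.resize(np.vstack([a,b]),None,fx=.75,fy=.75))
```

```text
[ 0.67  0.49 -0.91  2.26  1.77  0.53 -0.3 ]
3.8333 [ 0.67  0.49 -0.91  2.26  1.77  0.54 -0.3 ]
[ 0.5062285  -0.05623356  0.18739509] [ 0.50680954 -0.05692246  0.18770812] [-0.13956332  0.28381141  1.02948632] 4.45
```

View pics/b.png

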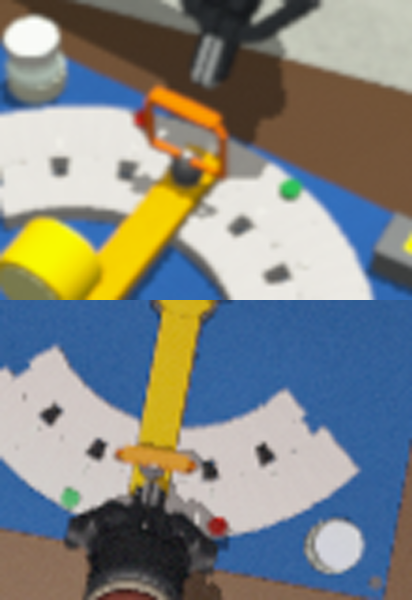

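The shut fingertips stand in front of the ring, centred on the bar. Next I insert them and lift.

Run:
```python
from h import *
P=np.load("P.npy")
p,q=pose(P,0,.024,.005,0); arm.line_to(list(p),.06,list(q))
f0=np.array(arm.read_ft_force()); print(f0.round(1),arm.read_tool_pos(),p)
c=None
for k in range(1,15):
    arm.line_to(list(p+[0,0,.002*k]),.03); f=np.array(arm.read_ft_force()); print(k,(f-f0).round(1))
    if f[2]-f0[2]<-2.5: c=k; break
    if abs(f-f0).max()>15: break
if c:
    arm.line_to(list(p+[0,0,.002*c+.016]),.04); print((np.array(arm.read_ft_force())-f0).round(1),arm.read_tool_pos())
np.save("lift.npy",.002*(c or 0)+.016)
print(arm.read_time())
a=cv2.resize(snapshot("scene")[165:245,240:350],None,fx=5,fy=5,interpolation=cv2.INTER_CUBIC)
b=cv2.resize(snapshot("top")[140:220,295:405],None,fx=5,fy=5,interpolation=cv2.INTER_CUBIC)
cv2.imwrite("pics/c.png",cv2.resize(np.vstack([a,b]),None,fx=.75,fy=.75))
```

```text
[-0.4 -0.1 -0.1] [ 0.53147221 -0.06110493  0.15180659] [ 0.53159263 -0.06128656  0.15179834]
1 [-0.4 -0.3  0.3]
2 [ 0.9 -0.   0.8]
3 [-0.1 -0.1  0. ]
4 [ 0.8 -0.3 -0.2]
5 [-0.3  0.2 -0.1]
6 [-2.4  0.1 -3.9]
[-4.3 -0.  -5.8] [ 0.53060689 -0.06121459  0.17942711]
7.4833
```

View pics/c.png

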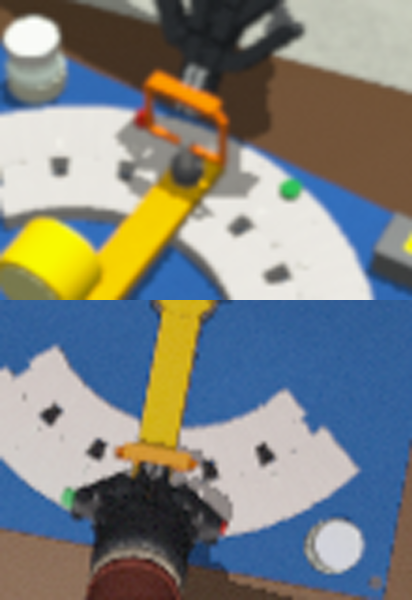

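Fingers are under the bar and the ring is up, with the spring force as expected. I'll add 3 mm and swing to -16° first, then check before finishing.

Run:
```python
from h import *
P=np.load("P.npy"); L=float(np.load("lift.npy"))+.003
for d in (0,-4,-8,-12,-16):
    p,q=pose(P,np.radians(d),.024,.005,L); arm.line_to(list(p),.04,list(q))
    print(d,np.round(arm.read_ft_force(),1),(np.array(arm.read_tool_pos())-p).round(4))
print(arm.read_time())
a=cv2.resize(snapshot("scene")[165:245,240:350],None,fx=5,fy=5,interpolation=cv2.INTER_CUBIC)
b=cv2.resize(snapshot("top")[110:190,285:395],None,fx=5,fy=5,interpolation=cv2.INTER_CUBIC)
cv2.imwrite("pics/d.png",np.hstack([a,b])[:, :]) if False else cv2.imwrite("pics/d.png",cv2.resize(np.vstack([a,b]),None,fx=.75,fy=.75))
```

```text
0 [-5.5  0.5 -7.1] [-0.0009  0.0002 -0.0004]
-4 [-5.1  2.1 -6.3] [-0.0006  0.0014 -0.0003]
-8 [-5.1  2.1 -7. ] [-0.0003  0.0017 -0.0002]
-12 [-4.2  3.  -7.6] [-0.0001  0.0021 -0.0001]
-16 [-3.7  3.6 -7.1] [-0.      0.0019 -0.0001]
9.9333
```

View pics/d.png

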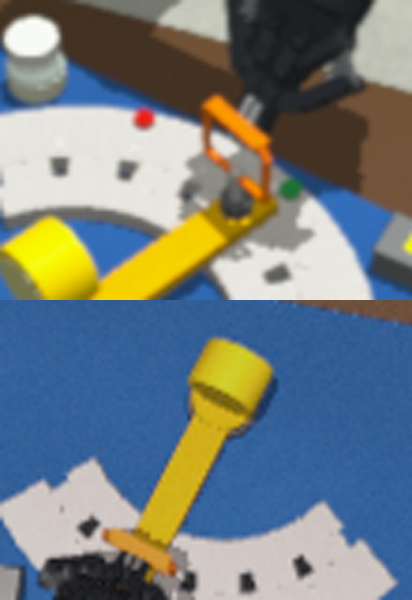

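Run:
```python
from h import *
P=np.load("P.npy")
b=(np.array([[104,233],[177,273]])+.5)/3.75-.5+[285,110]
s=(np.array([[269,146],[208,100]])+.5)/3.75-.5+[240,165]
def f(v):
    S=[at(.17,v[0],.131+v[1],.028),at(.17,v[0],.131+v[1],-.028)]
    return np.r_[proj("top",world(P,S))-b,proj("scene",world(P,S))-s].ravel()
o=least_squares(f,[-.25,.016],x_scale=[.1,.01]); print(np.degrees(o.x[0]),o.x[1],f(o.x).round(1))
```

```text
-16.206207519182886 0.0177426497002481 [ 1.8  0.6 -1.9 -2.2 -1.7 -0.2  0.5  0.3]
```

Run:
```python
from h import *
P=np.load("P.npy"); L=float(np.load("lift.npy"))+.003
for l in (L,.026,.022,.018,.014):
    p,q=pose(P,np.radians(-17.8),.024,.005,l); arm.line_to(list(p),.04,list(q))
    print(l,np.round(arm.read_ft_force(),1),(np.array(arm.read_tool_pos())-p).round(4))
print(arm.read_time())
```

```text
0.031 [-4.2  2.  -6.6] [ 0.0001  0.0019 -0.    ]
0.026 [-4.8  3.2 -6. ] [-0.0001  0.0015 -0.0002]
0.022 [-5.6  3.  -5.7] [-0.0002  0.0014 -0.0001]
0.018 [-5.7  3.2 -5.1] [-0.0002  0.0014 -0.    ]
0.014 [-6.1  3.2 -5. ] [-0.0001  0.0015  0.0001]
11.375
```

The spring force is still on the finger well below the 12 mm ride height, so the pin is entering the hole. I'll finish lowering, withdraw and look.

Run:
```python
from h import *
P=np.load("P.npy"); g=np.radians(-17.9)
for s,l in ((.024,.008),(.024,.002),(-.02,0),(-.02,.06)):
    p,q=pose(P,g,s,.005,l); arm.line_to(list(p),.05 if l<.06 else .12,list(q))
    print(s,l,np.round(arm.read_ft_force(),1))
arm.line_to(list(np.array(arm.read_tool_pos())+[-.03,.03,.10]),.15)
print(arm.read_time())
a=cv2.resize(snapshot("scene")[165:245,240:350],None,fx=5,fy=5,interpolation=cv2.INTER_CUBIC)
b=cv2.resize(snapshot("top")[130:210,285:395],None,fx=5,fy=5,interpolation=cv2.INTER_CUBIC)
cv2.imwrite("pics/e.png",cv2.resize(np.vstack([a,b]),None,fx=.75,fy=.75))
```

```text
0.024 0.008 [-2.9  2.8 -4. ]
0.024 0.002 [0.4 0.5 0.7]
-0.02 0 [ 0.4 -1.2  0.2]
-0.02 0.06 [-0.1  0.2 -0.4]
14.425
```

View pics/e.png

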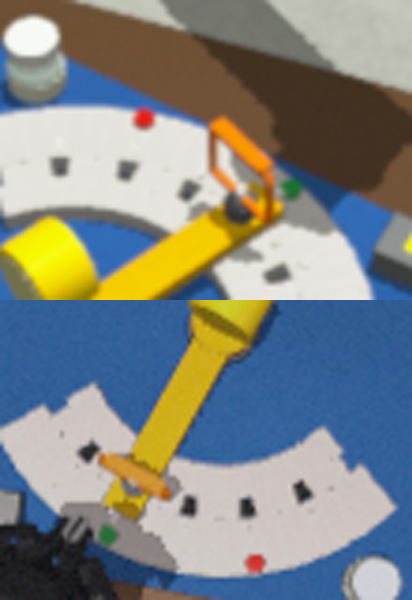

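The arm now points towards the green tag, with the ring lowered. I'll fit the pin height and angle from strap ends (scene: (270,164), (213,121); top: (99,157), (170,196)).

Run:
```python
from h import *
P=np.load("P.npy")
b=(np.array([[99,157],[170,196]])+.5)/3.75-.5+[285,130]
s=(np.array([[271,165],[212,121]])+.5)/3.75-.5+[240,165]
def f(v):
    S=[at(.17,v[0],.131+v[1],.028),at(.17,v[0],.131+v[1],-.028)]
    return np.r_[proj("top",world(P,S))-b,proj("scene",world(P,S))-s].ravel()
o=least_squares(f,[-.3,.0],x_scale=[.1,.01]); print(np.degrees(o.x[0]),o.x[1],f(o.x).round(1))
sc=snapshot("scene"); a=cv2.resize(sc[175:235,280:350],None,fx=8,fy=8,interpolation=cv2.INTER_CUBIC)
pr=lambda h:proj("scene",world(P,[at(.17,-.314,.131+h,.028),at(.17,-.314,.131+h,-.028),at(.17,-.314,.131+h-.0065-.054,0)]))
for h,c in((0,(255,0,255)),(.012,(255,255,0))):
    for u in pr(h): cv2.drawMarker(a,tuple(int(x) for x in ((u-[280,175]+.5)*8-.5)),c,0,14,1)
cv2.imwrite("pics/f.png",a)
```

```text
-17.824376390307037 -0.0002038184563467221 [ 2.1  0.6 -1.6 -1.5 -1.4  0.2  0.9 -0.2]
```

View pics/f.png

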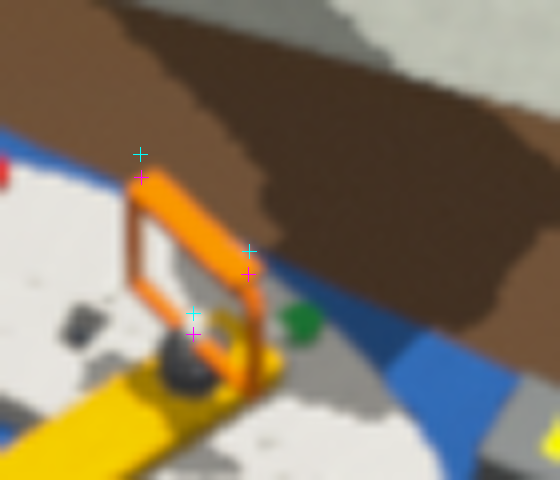

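The magenta markers (pin at 0) lie on the ring, at about (141,177), (248,274) and (193,335). The cyan markers (pin 12 mm up) don't. The pin is home at about -17.8°, and the robot is clear.

Run:
```python
from station import arm,ticket
print(arm.read_time(),arm.read_ft_force(),ticket.finish_job())
```

```text
the job is handed in; nothing more can be done
14.575 [0.12358426 1.69350591 0.60599674] None
```

The job is handed in at 14.6 s: the camera fit puts the pin fully home (height 0) in the green-tag hole with the arm at about -17.8°; the ring was hooked, not gripped, the robot is clear, and nothing else appeared to move.

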